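# Press a two-part mould shut in the hand press and hold it

## Robot

A 6-joint arm with a two-finger parallel gripper is mounted at the origin on a cart in front of the work surface, level with it; the furniture and walls round the work are solid. World frame = base frame: x ahead of the robot, y to its left, z up, the work surface at z = 0. Lengths are in m, angles in rad, forces in N, time in s.
With the tool pointing down it reaches from about 0.35 to 1 m from the base axis. Payload 7.1 kg.
Tool frame: the origin (TCP) lies between the finger pads; the fingertips stand 22 mm ahead of it and the grasp point (between the pads) lies 3 mm ahead of it; z points along the fingers, y is the line along which they close (so a half turn about z gives the same grasp; the last joint's range is limited). The gripper opens to 85 mm and grips with 20 to 120 N. Pads are 22 mm wide; open, the fingers measure 114 mm over their backs; the gripper's body (76 mm by 85 mm) begins 54 mm behind the grasp point. The pads swing forward as they close: fully open they stand 13 mm farther back than shut.
Start: joints at [1.11, 0.423, 1.63, -0, 1.089, -0.019], TCP at [0.267, 0.565, 0.253] pointing down, gripper open.
Joint ranges: [-3, 3], [-0.9, 2.11], [0.09, 2.58], [-1.31, 4.45], [0.11, 2.69], [-2.54, 2.54]. Speed limits (rad/s): [2.39, 2.39, 3.01, 3.14, 3.14, 3.14].

## Interface

Orientations are given as a rotation vector (axis times angle).
In Python, from rig import manip gives the robot as it stands. The module is installed in compiled form; this text tells all that it offers. Calls block until the motion is done:
- manip.move_to(position, orientation): joint-space move of the TCP to a pose.
- manip.servo_line(position, orientation=None, rate=0.15): straight line of the TCP; orientation=None keeps the orientation; rate is the mean speed in m/s.
- manip.set_joints(angles): joint-space move.
- manip.command_gripper(opening, f_grip=None): finger opening in m; f_grip is the grip in N (None keeps the last); returns when the fingers have stopped.
- manip.hold(seconds).
- manip.solve_ik(position, orientation): joint angles nearest the present ones, or None.
- manip.camera(name): name is "side" or "top" or "wrist"; returns a dict with "image" (400x640x3 uint8, red, green, blue), "fx", "fy", "cx", "cy" (pixels), "cam_to_world" (4x4, takes a point from camera to world coordinates); the wrist camera has in their place "mount" (4x4, takes a point from camera to tool coordinates, whose origin is the TCP and whose axes are the flange's). Camera axes: x right, y down, z forward; pixel columns grow to the right and rows downward; lengths in m; the calibration is good to about 2 mm. A picture is of the moment at which its call begins: read the wrist's pose just before it. There is no depth.
A pose or a line that the arm cannot do raises manip.IKError and nothing moves.
- manip.sign_off(): hands the job in; it is judged then, once.
Readings, each from a call of its own:
- manip.get_time(): time.
- manip.get_joint_positions(): joint angles.
- manip.get_joint_vel(): joint speeds.
- manip.get_tau(): joint torques, N m.
- manip.get_position(): TCP position.
- manip.get_ee_rot(): TCP orientation.
- manip.get_contact_force(): force on the tool from outside, world axes, zero at the start.
- manip.get_torque(): the same for the moment, N m.
- manip.get_width(): finger opening in m.
- manip.get_grip_force(): force on a finger pad.
Only numpy, scipy, OpenCV 4.12 (cv2) and the standard library are available. Lean on these libraries where they do the work, as an engineer would, in place of code of your own. Each camera call takes 0.05 s, during which the arm holds its last target. There are 200 camera calls.

## Task

The plaster mould on the small plywood tray has just been filled and has to be held shut while it grabs. Slide the tray by its grip block into the slotted bed of the hand press, fully home against the back stop, and only then bring the press handle down until the sprung foot on the mould has gone about half way (6 to 7 mm of its 13 mm) up into the ram; never bottom the foot, that cracks the plaster, and do not shove the glue bottle, the white cup or the red float about. Keep the handle down at that point and finish while holding it there: the handle springs up if it is let go.

Things in the scene. Friction and masses are not known exactly. Their poses are not given: they have to be found in the camera images.
- press: hand press bolted down: grey portal, uprights' outer faces 83 mm either side of the middle (feet 95 mm), crosshead at z 100 to 128 mm, 20 mm before and behind the middle. Origin on the worktop straight under the ram. x axis: the way the tray goes in (mouth faces -x); y axis: to the handle side; z up
- bed_mouth (a point): middle of the mouth of the press's slotted bed, on the worktop, 50 mm before the ram (press x -50 mm), axes as the press's. The bed is two steel channels, 104 mm apart inside, from here 94 mm in to the back stop, whose face is at press x +42 mm; their lips, 12 mm up, reach 6 mm in over the tray's edges. From here outward the mouth flares to 126 mm wide in 27 mm. The tray slides on the worktop itself
- tray_grip (a point): centre of the tray's wooden grip block, 22 mm (tray x) by 30 mm (tray y) by 46 mm high, its underside 8 mm and top 54 mm above the worktop when the tray lies flat. Axes as the tray's. Free to grasp both ways across (57 mm clear to the battens)
- tray_centre (a point): the tray: plywood plate 167 x 100 x 8 mm lying on the worktop, about 0.6 kg with the mould, which sits between low battens (18 mm up). This point is 4 mm up, under the mould's middle; tray x points to the leading edge, 42 mm ahead; the grip block's centre is 110 mm behind. Fully home it is straight under the ram (press x 0, y 0), axes parallel to the press's
- mould_top (a point): middle of the top face of the mould's upper half; the mould is two plaster blocks 64 x 60 mm, keyed together, one on the other, 48 mm high in all; its top is 56 mm above the worktop. It only rests on the tray
- foot_face (a point): middle of the underside of the foot, a rubber-faced disc 40 mm across on a 15 mm stem under the ram; 70 mm above the worktop with the handle up, so 14 mm above a mould in place. A dark ring on the stem, 6.5 mm below the end of the ram, meets the ram when the foot is half way in
- foot (a joint): how far the sprung foot is pushed up into the ram, m: 0 free, 0.013 bottomed. It begins to yield at 10 N and takes 2.5 N more for each mm
- handle (a point): middle of the lever's wooden grip, a round bar 26 mm thick, 104 mm long, free all round; 233 mm along the lever from its pivot. At rest the lever slopes up by 0.22 rad toward the grip: this point is then at press y +149 mm, 201 mm above the worktop; half-way pressed the lever is about level. The point's y axis runs along the grip to its free end, z across it upward
- pivot (a point): middle of the lever's pivot pin, at press x 0, y -78 mm, 150 mm above the worktop; the lever swings about it in the press's y-z plane, the grip going down 233 mm per rad, the ram 78 mm per rad (3 mm of grip for 1 mm of ram): 42 mm of grip travel bring the foot onto the mould, about 20 mm more press it half way in
- lever (a joint): lever angle, rad: 0 up at rest, growing as the handle goes down, at most 0.36. A return spring lifts it. Push needed at the grip: 2 to 4 N until the foot meets the mould, about 12 N with the foot half way in, about 17 N when it bottoms
- glue_bottle: white glue bottle with orange cap, 52 mm across, 142 mm high, standing on the far side of the press; origin under its middle. Leave alone
- cup_white: white cup, 76 mm across, 98 mm high, standing to the left of the press; origin under its middle. Leave alone
- red_float: red plastering float, 76 x 107 x 35 mm, lying at the right; origin under its middle. Leave alone
Mind the look-alikes: they are no part of the job. What is shaped like the part that bears mould_top but purple is not meant.

How it is judged:
By the outcome, as a careful person would: the job done as asked, in the order asked, and still so for the second after the job is handed in, while the arm keeps its last pose, push and grip.
It also fails if it takes over 48 s, if anything falls off the work surface, if the arm or the gripper's body presses on something with over 40 N, if the wrist force passes 120 N, or if a joint passes its speed limit or range.

## Working session

There is one attempt and no reset: what is moved stays moved. The work goes in short steps, each a Python script; the robot and the scene stay as the last script left them, time stands still between calls to the robot, and variables do not carry over. Pictures are saved under pics/ and viewed, at most 10 in all, crops included, and the job is handed in when it is done.

```bash
mkdir -p pics; python3 - <<'E'
from rig import manip
import cv2,numpy as np
print(manip.get_time(),manip.get_position(),manip.get_ee_rot())
for n in ("side","top"):
    c=manip.camera(n); cv2.imwrite(f"pics/{n}0.png",c["image"][:,:,::-1]); print(n,c["fx"],c["fy"],c["cx"],c["cy"]);print(np.round(c["cam_to_world"],4).tolist())
    np.save(n+"T.npy",c["cam_to_world"]);np.save(n+"K.npy",[c["fx"],c["fy"],c["cx"],c["cy"]])
E
```

```text
0.0 [0.26697188 0.56450392 0.25251063] [-6.88305482e-01 -3.06486150e+00  2.45127770e-03]
side 369.4574144744258 369.4574144744258 322.8963144709322 197.76582125641036
[[-0.9991, -0.0132, 0.0415, 0.57], [-0.0398, 0.6637, -0.7469, 0.7962], [-0.0177, -0.7479, -0.6636, 0.8528], [0.0, 0.0, 0.0, 1.0]]
top 426.8385134874528 426.8385134874528 315.3258378223071 199.7762966813685
[[0.001, -0.9955, 0.0953, 0.4861], [-1.0, -0.0014, -0.0051, -0.0245], [0.0053, -0.0953, -0.9954, 1.5081], [0.0, 0.0, 0.0, 1.0]]
```

View pics/side0.png

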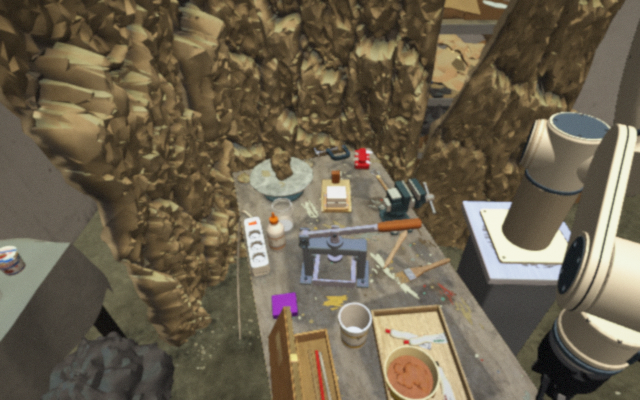

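View pics/top0.png

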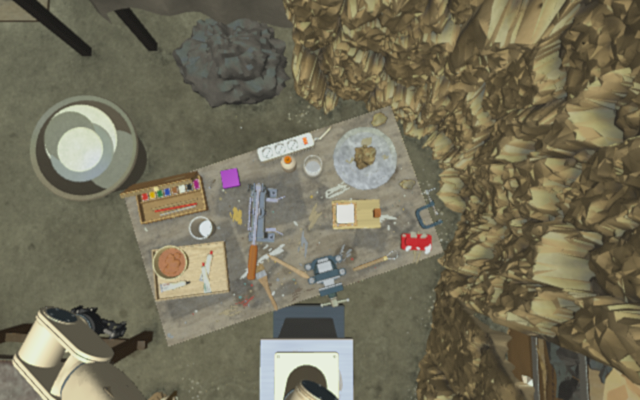

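```bash
python3 - <<'E'
import cv2
a=cv2.imread("pics/top0.png");cv2.imwrite("pics/topc.png",cv2.resize(a[160:300,230:430],None,fx=4,fy=4,interpolation=cv2.INTER_CUBIC))
a=cv2.imread("pics/side0.png");cv2.imwrite("pics/sidec.png",cv2.resize(a[160:300,260:440],None,fx=4,fy=4,interpolation=cv2.INTER_CUBIC))
E
```

```text
(no output)
```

View pics/topc.png

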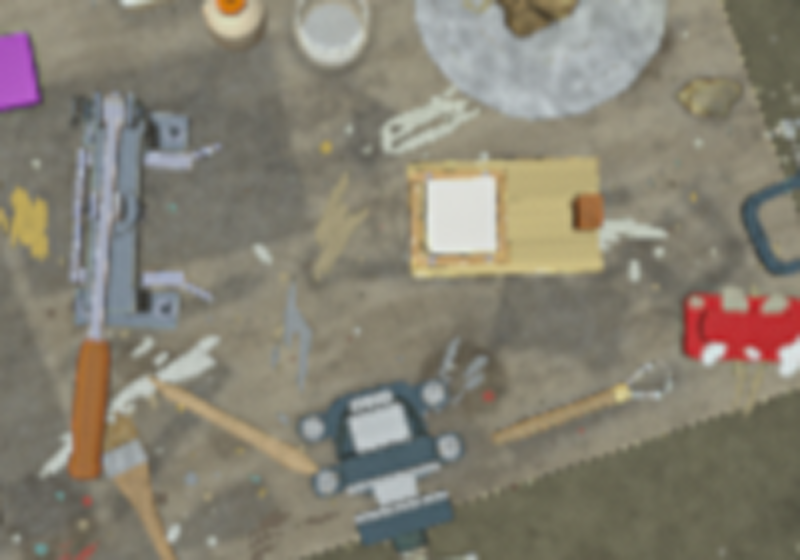

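View pics/sidec.png

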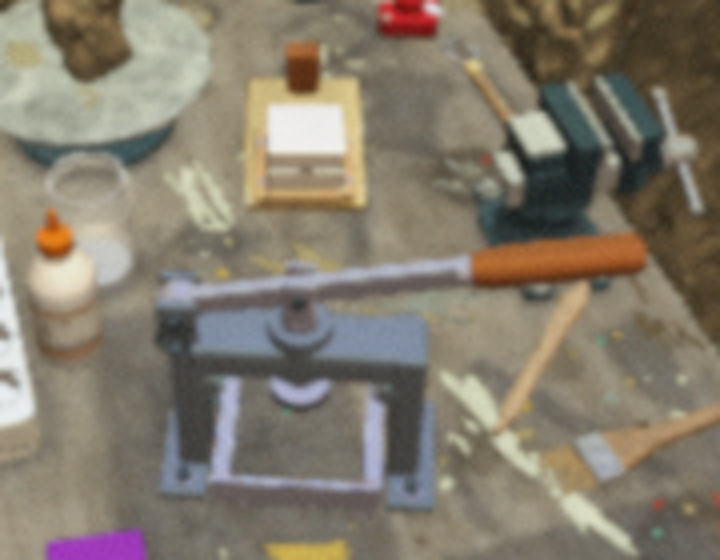

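```bash
cat > h.py <<'E'
import numpy as np
from scipy.optimize import least_squares
from scipy.spatial.transform import Rotation as R
def proj(n,P):
    T=np.load(n+"T.npy");K=np.load(n+"K.npy");p=(np.asarray(P)-T[:3,3])@T[:3,:3];return K[2:]+K[:2]*p[:,:2]/p[:,2:]
off={"top":(230,160),"side":(260,160)}
def w(q,P):
    c,s=np.cos(q[2]),np.sin(q[2]);P=np.atleast_2d(P)
    return np.c_[q[0]+c*P[:,0]-s*P[:,1],q[1]+s*P[:,0]+c*P[:,1],P[:,2]]
def fit(obs,q0):
    def f(q): return np.concatenate([(proj(n,w(q,P))[0]-np.array(px)/4-off[n]) for n,P,px in obs])
    r=least_squares(f,q0,loss="soft_l1");print(np.round(r.x,4));print(np.round(r.fun.reshape(-1,2),1).tolist());return r.x
E
cat > fit.py <<'E'
from h import *
a=np.pi/2
p=fit([("top",(0,.149,.201),(90,410)),("top",(0,-.078,.155),(113,105)),("top",(-.077,-.063,.012),(217,148)),("top",(-.077,.063,.012),(211,297)),("top",(-.02,.083,.128),(137,322)),
("side",(0,.149,.201),(560,260)),("side",(0,-.078,.15),(178,295)),("side",(0,0,.072),(300,388))],[.5,.1,a])
t=fit([("top",(-.11,0,.054),(588,211)),("top",(0,0,.056),(462,214)),("top",(-.125,-.05,.008),(598,157)),("top",(-.125,.05,.008),(602,271)),
("side",(-.11,0,.054),(303,46)),("side",(0,0,.056),(306,130)),("side",(.042,-.05,.008),(248,205)),("side",(.042,.05,.008),(366,208))],[.5,-.1,a])
print("grip",w(t,(-.11,0,.03)),"press-rel handle",w(p,(0,.149,.201)),"homegrip",w(p,(-.11,0,.03)))
np.save("p.npy",p);np.save("t.npy",t)
E
python3 fit.py
```

```text
[0.5746 0.1541 1.5375]
[[0.0, -1.9], [-0.3, 1.9], [0.6, 1.1], [0.6, -0.3], [-1.3, -1.4], [-2.9, -0.0], [1.2, 1.5], [0.8, -0.8]]
[ 0.5766 -0.1331  1.6071]
[[0.1, 0.1], [-0.5, 0.4], [-0.8, 0.2], [-0.4, 0.0], [-0.2, 0.1], [-0.2, -1.1], [-0.6, -0.4], [0.1, -1.5]]
grip [[ 0.58063235 -0.24304417  0.03      ]] press-rel handle [[0.4256364  0.15907452 0.201     ]] homegrip [[0.57089632 0.04418085 0.03      ]]
```

```bash
cat >> h.py <<'E'
def down(th,tilt=None):
    phi=(th+np.pi/2)/2; r=R.from_rotvec(np.pi*np.array([np.cos(phi),np.sin(phi),0]))
    if tilt is not None: r=R.from_rotvec(tilt)*r
    return r.as_rotvec()
E
python3 - <<'E'
from rig import manip
import cv2
from h import *
p,t=np.load("p.npy"),np.load("t.npy")
for pos,o in [((.58,-.243,.2),down(t[2]-np.pi/2)),((.57,.044,.03),down(p[2]-np.pi/2)),((.426,.159,.2),down(p[2])),((.426,.159,.14),down(p[2]))]:
    print(manip.solve_ik(pos,o))
manip.move_to(manip.get_position()+[0.05,-.05,.15],manip.get_ee_rot())
manip.move_to([.53,.03,.42],down(p[2]-np.pi/2))
M=[manip.get_position(),manip.get_ee_rot()]
c=manip.camera("wrist");T=np.eye(4);T[:3,:3]=R.from_rotvec(M[1]).as_matrix();T[:3,3]=M[0]
print(c["mount"].round(3).tolist());T=T@c["mount"];np.save("wristT.npy",T);np.save("wristK.npy",[c["fx"],c["fy"],c["cx"],c["cy"]])
a=c["image"][:,:,::-1];cv2.imwrite("pics/w0.png",cv2.resize(a,(800,500)));print(manip.get_time())
E
```

```text
[-4.15672944e-01  4.90412748e-01  1.65919881e+00 -4.44089210e-16
  9.91981091e-01 -4.51927710e-01]
[ 5.62234316e-02  6.81738930e-01  1.84424014e+00 -4.44089210e-16
  6.15613578e-01  8.94812103e-02]
[ 3.31052491e-01  2.54180293e-01  2.03791512e+00 -4.44089210e-16
  8.49497238e-01 -1.20648606e+00]
[ 3.31052491e-01  3.62830262e-01  2.07498578e+00 -4.44089210e-16
  7.03776617e-01 -1.20648606e+00]
[[0.0, -0.951, -0.31, 0.078], [1.0, 0.0, 0.0, 0.001], [-0.0, -0.31, 0.951, -0.119], [0.0, 0.0, 0.0, 1.0]]
2.7667
```

View pics/w0.png

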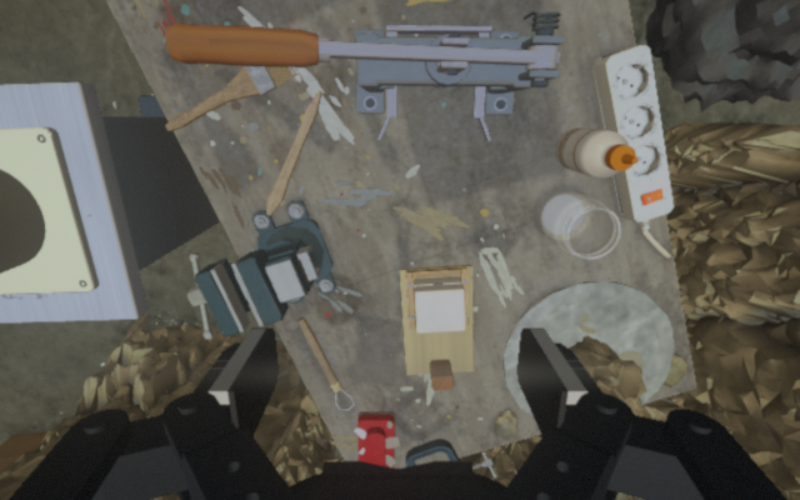

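```bash
sed -i 's|np.array(px)/4-off\[n\]|(np.array(px)/1.25 if n=="wrist" else np.array(px)/4+off[n])|' h.py
python3 - <<'E'
s=open("fit.py").read()
s=s.replace('(300,388))]','(300,388)),*[("wrist",a,b) for a,b in [((0,.149,.201),(243,45)),((0,-.078,.15),(545,56)),((-.077,.063,.008),(381,137)),((-.077,-.063,.008),(490,139)),((-.02,.083,.128),(357,84)),((.044,.052,.008),(387,29)),((.044,-.052,.008),(492,29))]]]')
s=s.replace('(366,208))]','(366,208)),*[("wrist",a,b) for a,b in [((-.11,0,.054),(442,382)),((0,0,.056),(440,312)),((-.125,-.05,.008),(473,374)),((-.125,.05,.008),(406,375)),((.042,-.05,.008),(473,266)),((.042,.05,.008),(401,269))]]]')
open("fit.py","w").write(s)
E
python3 fit.py
```

```text
[0.5784 0.1548 1.5367]
[[-0.2, -3.2], [-0.4, 0.7], [0.4, 0.0], [0.4, -1.4], [-1.5, -2.6], [-4.5, 0.2], [-0.3, 1.7], [-0.6, -0.7], [8.1, 0.3], [-4.3, -0.5], [0.0, 1.4], [-5.3, 0.0], [-2.7, -1.6], [2.1, 0.2], [-9.0, 0.4]]
[ 0.5806 -0.1334  1.5916]
[[0.2, -0.6], [-0.4, -0.7], [-0.5, -0.4], [-0.5, -0.6], [-0.8, 0.0], [-1.4, -1.2], [-1.9, -0.7], [-1.2, -1.4], [-0.4, 1.4], [-0.1, -0.3], [-0.5, -1.8], [-1.0, -0.2], [-0.2, -0.1], [-1.6, 0.4]]
grip [[ 0.5829291  -0.24338583  0.03      ]] press-rel handle [[0.42950008 0.15990168 0.201     ]] homegrip [[0.57466397 0.0448867  0.03      ]]
```

```bash
python3 - <<'E'
from rig import manip
import cv2
from h import *
t=np.load("t.npy");g=w(t,(-.11,0,.042))[0];o=down(1.597)
manip.move_to([g[0],g[1],.2],o)
manip.command_gripper(.055)
manip.servo_line(g,rate=.12)
print(manip.get_contact_force())
manip.command_gripper(.0,40)
print(manip.get_width(),manip.get_grip_force(),manip.get_contact_force(),manip.get_time(),manip.get_position(),g)
# carry toward the mouth, align to press yaw; leading edge ~ press x -90
p=np.load("p.npy"); p=np.array([.577,.1545,1.537])
q=w(p,(-.090-.042-.11,0,.042))[0]
manip.servo_line(q,down(1.537),rate=.1)
print(manip.get_contact_force(),manip.get_time(),manip.get_position())
c=manip.camera("wrist");T=np.eye(4);T[:3,:3]=R.from_rotvec(manip.get_ee_rot()).as_matrix();T[:3,3]=manip.get_position();np.save("wristT.npy",T@c["mount"])
cv2.imwrite("pics/w1.png",cv2.resize(c["image"][:,:,::-1],(800,500)))
E
```

```text
[0.81240785 0.66452796 0.24360871]
0.02132208053115006 40.92789173126221 [-1.78976014  1.22388976  6.06706504] 6.8417 [ 0.58321697 -0.2434284   0.04266705] [ 0.5829291  -0.24338583  0.042     ]
[ 1.0300624  -2.22019552  6.33708615] 8.5583 [ 0.56975816 -0.08780364  0.04267598]
```

View pics/w1.png

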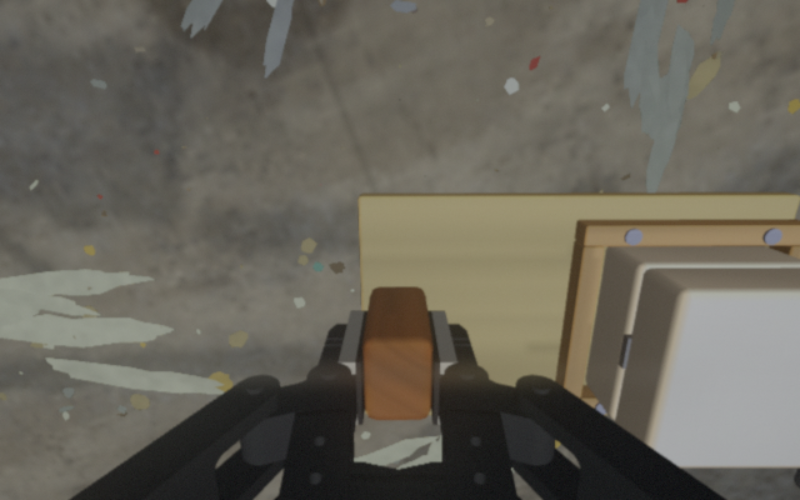

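```bash
python3 - <<'E'
from rig import manip
import cv2
from h import *
T=np.load("wristT.npy");K=np.load("wristK.npy")
for u,v in [(400,195),(780,195)]:
    d=T[:3,:3]@[(u/1.25-K[2])/K[0],(v/1.25-K[3])/K[1],1];X=T[:3,3]+d*(.008-T[2,3])/d[2];X=X-[.577,.1545,0];c,s=np.cos(1.537),np.sin(1.537);print("press",c*X[0]+s*X[1],-s*X[0]+c*X[1])
c=manip.camera("top");a=c["image"][:,:,::-1];A=cv2.resize(a[175:255,235:345],None,fx=6,fy=6,interpolation=cv2.INTER_CUBIC)
cv2.imwrite("pics/t1.png",A)
E
```

```text
press -0.24267453161730812 0.048376185649885925
press -0.10151089646936451 0.04842824798205017
```

View pics/t1.png

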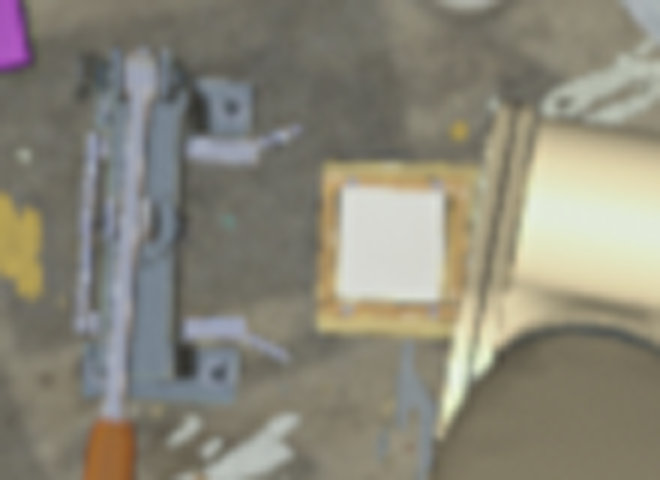

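```bash
python3 - <<'E'
from rig import manip
from h import *
ax=np.array([np.cos(1.537),np.sin(1.537),0]);ay=np.array([-ax[1],ax[0],0])
b=manip.get_position();b[2]=.042;f0=manip.get_contact_force()
lat=-.002;s=0
while s<.150:
    s+=.008 if s<.115 else .003
    manip.servo_line(b+s*ax+lat*ay,rate=.06 if s<.115 else .03)
    f=manip.get_contact_force()-f0;fx,fy=f@ax,f@ay
    if s>.02: print(round(s,3),round(fx,1),round(fy,1),round(f[2],1),end=" | ")
    if abs(fy)>3: lat+=np.clip(.0002*fy,-.001,.001)
    if fx<-14: break
print(lat,manip.get_time(),manip.get_position())
E
```

```text
0.024 2.4 0.3 1.1 | 0.032 1.9 -0.0 0.5 | 0.04 1.8 1.0 0.5 | 0.048 2.9 0.7 0.2 | 0.056 1.8 0.1 -0.5 | 0.064 2.7 0.2 1.2 | 0.072 3.4 0.2 0.1 | 0.08 2.9 -0.2 0.1 | 0.088 2.2 0.3 1.7 | 0.096 1.8 1.0 0.5 | 0.104 1.3 0.8 0.8 | 0.112 2.4 0.5 1.0 | 0.12 -0.8 -0.1 0.6 | 0.123 -1.4 -0.2 1.1 | 0.126 -1.6 0.0 0.2 | 0.129 -2.3 0.6 1.2 | 0.132 -2.2 0.0 1.5 | 0.135 -13.5 2.7 3.4 | 0.138 -31.5 3.6 6.7 | -0.0012773713190362235 14.5417 [0.57551994 0.04500153 0.04261596]
```

```bash
cat >> h.py <<'E'
ax=np.array([np.cos(1.537),np.sin(1.537),0]);ay=np.array([-ax[1],ax[0],0]);O=np.array([.5792,.155,0])
def hpose(th,up=0):
    a=.22-th;o=down(1.537,ax*a);z=R.from_rotvec(o).apply([0,0,1])
    h=O+ay*(-.078+.233*np.cos(a))+np.array([0,0,.150+.233*np.sin(a)])
    return h-z*(.003+up),o
E
python3 - <<'E'
from rig import manip
from h import *
for th in (0,.27): print(manip.solve_ik(*hpose(th)))
print(hpose(0))
P=manip.get_position()
manip.servo_line(P-.0025*ax,rate=.05);print(manip.get_contact_force()); P=manip.get_position()
manip.command_gripper(.05)
print(manip.get_contact_force())
manip.servo_line([P[0],P[1],.30],rate=.2)
manip.command_gripper(.06)
manip.move_to(*hpose(0,.08))
manip.servo_line(*hpose(0),rate=.12)
f0=manip.get_contact_force();print(f0)
manip.command_gripper(0,60)
print(manip.get_width(),manip.get_contact_force(),manip.get_position(),manip.get_time())
import cv2
c=manip.camera("side")["image"][:,:,::-1];A=cv2.resize(c[190:300,280:440],None,fx=4,fy=4,interpolation=cv2.INTER_CUBIC)
B=cv2.resize(manip.camera("top")["image"][175:255,235:345,::-1],None,fx=2,fy=2)
A[-160:,-220:]=B;cv2.imwrite("pics/s2.png",A)
np.save("f0.npy",f0)
E
```

```text
[ 0.28797152  0.34300461  1.91232422  0.0776539   1.09653468 -1.29179655]
[ 0.34615034  0.34460738  2.10331257 -0.03073588  0.64746043 -1.16676187]
(array([0.43055551, 0.16002555, 0.20377519]), array([-0.04936765, -2.92120198, -0.00545245]))
[-0.75476517 -4.83128674  2.61636526]
[ 0.12088607  0.05224062 -0.56371517]
[ 0.93749033 -0.25571943  0.04262739]
0.024157239421015452 [0.86673323 3.81929166 1.34961926] [0.43106598 0.16063944 0.20428865] 18.8833
```

View pics/s2.png

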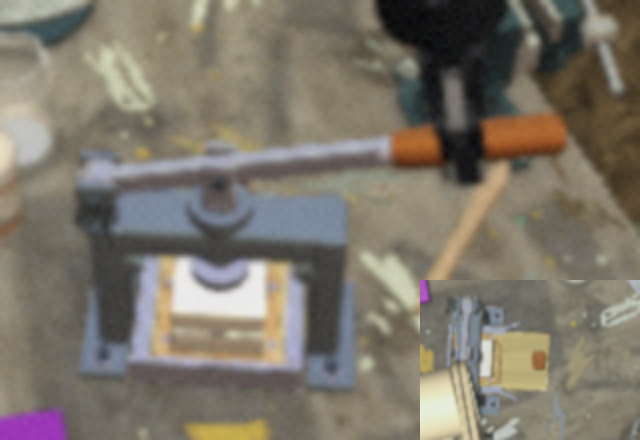

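```bash
python3 - <<'E'
from rig import manip
from h import *
f0=np.load("f0.npy");f1=manip.get_contact_force()
for th in [.03,.06,.09,.12,.14,.15,.16,.17,.18,.19,.2,.21,.22]:
    P,o=hpose(th);manip.servo_line(P,o,rate=.05)
    manip.hold(.1)
    f=np.mean([manip.get_contact_force() for _ in range(3)],0)-f0
    print(th,f.round(1),(manip.get_position()-P).round(4)[2],round(manip.get_width(),4))
    if f[2]>12.5: break
print(manip.get_time())
E
```

```text
0.03 [-0.7  5.8  0.7] 0.0003 0.024
0.06 [-0.4  6.2  1.5] 0.0003 0.0246
0.09 [-0.9  6.   1.5] 0.0003 0.0247
0.12 [0.7 5.9 2.4] 0.0003 0.0243
0.14 [-1.5  6.5  3.2] 0.0003 0.0243
0.15 [-0.3  6.5  2. ] 0.0003 0.0243
0.16 [-1.8  6.6  1.5] 0.0003 0.0245
0.17 [-2.5  7.   2.9] 0.0003 0.0242
0.18 [-2.3  5.8  5.5] 0.0006 0.0242
0.19 [-2.8  5.7  6.7] 0.0006 0.0245
0.2 [-2.1  6.   7.9] 0.0007 0.0242
0.21 [-3.4  5.4  8.2] 0.0007 0.0246
0.22 [-4.   6.1  8.8] 0.0008 0.024
23.7
```

```bash
python3 - <<'E'
from rig import manip
from h import *
import cv2
f0=np.load("f0.npy")
for th in [.23,.24,.25,.258,.264]:
    P,o=hpose(th);manip.servo_line(P,o,rate=.04)
    manip.hold(.15)
    f=np.mean([manip.get_contact_force() for _ in range(3)],0)-f0
    dz=(manip.get_position()-P)[2]
    print(th,f.round(1),dz.round(4),"th act",round(th-dz/.233,4))
print(manip.get_time())
c=manip.camera("side")["image"][:,:,::-1];cv2.imwrite("pics/s3.png",cv2.resize(c[190:280,285:395],None,fx=7,fy=6.6,interpolation=cv2.INTER_CUBIC))
T=manip.camera("wrist")["image"][:,:,::-1];cv2.imwrite("pics/w3.png",T)
E
```

```text
0.23 [-3.5  6.1  9.2] 0.0008 th act 0.2264
0.24 [-3.8  6.  10.2] 0.0008 th act 0.2364
0.25 [-5.   6.3 12. ] 0.0009 th act 0.2462
0.258 [-4.   6.2 11.2] 0.0009 th act 0.2542
0.264 [-4.7  5.8 11.7] 0.0009 th act 0.2601
25.7
```

View pics/s3.png

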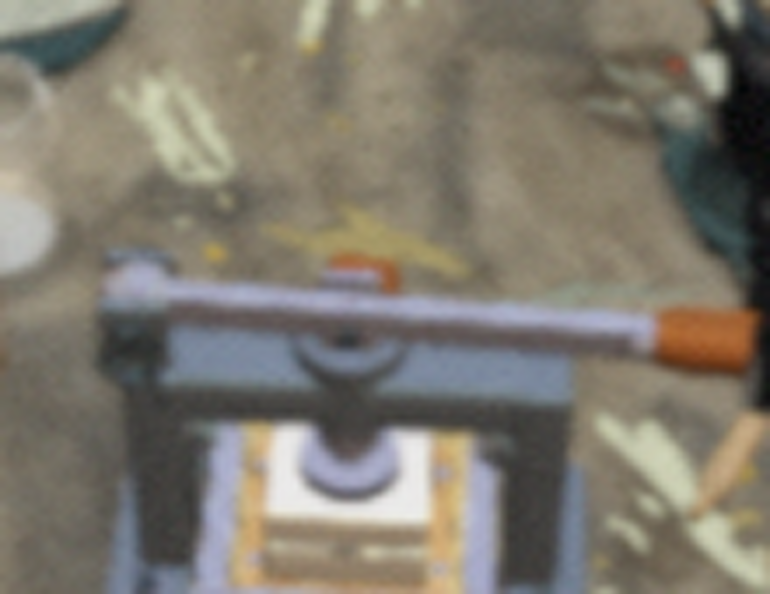

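View pics/w3.png

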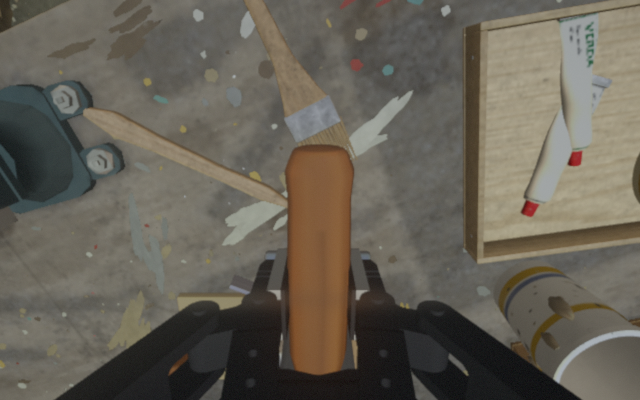

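```bash
python3 - <<'E'
from rig import manip
from h import *
f0=np.load("f0.npy")
for th in (0,.25,.26,.27):
    a=.22-th;q=proj("side",[O+ay*(-.078+s*np.cos(a))+[0,0,.15+s*np.sin(a)] for s in (.02,.16)]);d=q[1]-q[0];print(th,d[1]/d[0])
P,o=hpose(.2665);manip.servo_line(P,o,rate=.03);manip.hold(1.0)
f=np.mean([manip.get_contact_force() for _ in range(5)],0)-f0
print(f.round(1),.2665-(manip.get_position()-P)[2]/.233,manip.get_time(),manip.get_width())
E
```

```text
0 -0.11166983408905314
0.25 0.06311628875773696
0.26 0.06992137642330509
0.27 0.07672480381873201
[-4.8  7.2 11.7] 0.2625791440564303 27.05 0.02468437566804082
```

```bash
python3 - <<'E'
from rig import manip
from h import *
import cv2
a=cv2.imread("pics/side0.png")[:,:,::-1].astype(int);b=manip.camera("side")["image"].astype(int)
for im in (a,b):
    m=np.clip(im[:,:,0]-im[:,:,2]-70,0,60)[205:260,380:391];m=m*1.
    print((m.sum(0)).round(),((m*np.arange(205,260)[:,None]).sum(0)/m.sum(0)).round(2))
for th in (0,.245,.255,.2626,.27):
    c=.22-th;s=np.linspace(.17,.22,200);q=proj("side",[O+ay*(-.078+x*np.cos(c))+[0,0,.15+x*np.sin(c)] for x in s]);print(th,np.interp([381,383,385,387,389],q[:,0],q[:,1]).round(2))
E
```

```text
[315. 331. 353. 339. 340. 346. 352. 359. 374. 368. 365.] [225.86 225.76 225.67 225.58 225.65 225.47 225.29 225.1  224.97 224.88
 224.92]
[244. 282. 299. 301. 298. 298. 308. 305. 318. 303. 300.] [240.27 240.3  240.37 240.49 240.58 240.66 240.72 240.88 240.94 240.96
 240.85]
0 [226.88 226.66 226.44 226.21 225.99]
0.245 [240.1  240.22 240.34 240.46 240.58]
0.255 [240.63 240.76 240.9  241.03 241.16]
0.2626 [241.03 241.17 241.32 241.46 241.6 ]
0.27 [241.42 241.57 241.72 241.88 242.03]
```

```bash
python3 - <<'E'
from rig import manip
from h import *
P,o=hpose(.2643);manip.servo_line(P,o,rate=.03);manip.hold(.7)
print(.2643-(manip.get_position()-P)[2]/.233,manip.get_contact_force()-np.load("f0.npy"),manip.get_time())
print(manip.sign_off())
E
```

```text
0.2604163134847471 [-4.67539034  5.11989757 11.41520575] 28.05
the job is handed in; nothing more can be done
None
```

The tray is home against the back stop, and I handed the job in at about 28 s with the handle held down. I estimate the foot is 6.3 to 6.8 mm in from arm position and a side-camera check, with about 11.4 N at the grip; I did not see the ring on the stem meet the ram.

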